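# Open the ratchet counter stop around the glass jar

## Robot

A 7-joint arm with a two-finger parallel gripper is mounted at the origin on the work surface. World frame = base frame: x ahead of the robot, y to its left, z up, the work surface at z = 0. Lengths are in m, angles in rad, forces in N, time in s.
With the tool pointing down it reaches from about 0.35 to 0.9 m from the base axis. Payload 7.2 kg.
Tool frame: the origin (TCP) lies midway between the tips of the shut fingers; the grasp point (between the pads) lies 19 mm behind it; z points along the fingers, y is the direction in which the jaws open and shut (so a half turn about z gives the same grasp; the last joint's range is limited). The gripper opens to 85 mm and grips with 20 to 120 N. Pads are 22 mm wide; open, the fingers measure 114 mm over their backs; the gripper's body (76 mm by 85 mm) begins 54 mm behind the grasp point. The pads swing forward as they close: fully open they stand 13 mm farther back than shut.
Start: joints at [1.051, 0.411, -0.013, 1.596, 0.006, 1.134, -0.082], TCP at [0.273, -0.562, 0.231] pointing down, gripper open.
Joint ranges: [-2.95, 2.95], [-0.29, 1.99], [-1.47, 1.44], [0.14, 2.54], [-1.03, 4.17], [0.13, 1.85], [-2.86, 2.86]. Speed limits (rad/s): [2.39, 2.39, 3.01, 3.01, 3.14, 3.14, 3.14].

## Interface

Orientations are given as [roll, pitch, yaw] about the fixed x, y, z axes, in that order (R = Rz(yaw) Ry(pitch) Rx(roll)).
In Python, from cell import * gives the robot as it stands.
- The arm moves only by the tool play_rows, never from a script. Its argument "motion" is a list of rows, each a list of 2 entries, a list of its own where there are three numbers: the shift along the tool's x, y, z in mm, then the turn, a rotation vector about the tool's x, y, z in rad. A call has 1 to 20 rows; each row shifts and turns the pose as measured when the row begins, along the tool's axes as they then stand; what a row does not reach is not made up. A row lasts 1/12 s, in which the tool goes at most 41.7 mm and 7.16 degrees, less where a joint would pass 70% of its speed; a pose out of reach is approached as far as the arm can. A call is refused whole if a number of a shift passes 41.7 or a number of a turn 0.125, either way. A call with a gripper value outside its range is refused whole. "hand" is the opening, from 0 (shut) to 1 (fully open), set as the call begins (left out, the last holds). The fingers move at their own pace and stop on an object; the grip force is fixed at half the most. Time passes only in rows, so rows that do not move let the fingers close. It gives the time, the measured TCP pose, the force and the opening at its end, in the units of the state.
- read_state(): the state, without advancing time (a new reading comes with each control period).
- get_image(name): name is "scene" or "top" or "wrist"; returns (picture, depth): 480x640x3 uint8, red, green, blue; 480x640 float32, m along the optical axis (not along the pixel's ray), 0 where there is no reading.
- calibration(name): a dict with "K" (3x3 intrinsics, pixels), "xyz" and "attitude" of the camera in the world. Camera axes: x right, y up, looking along -z (the intrinsics and any distortion apply to the point x, -y, -z); pixel columns grow to the right and rows downward; lengths in m; the calibration is good to about 2 mm. A picture is of the moment at which its call begins: read the wrist's pose just before it. calibration takes no time and is no camera call; for the wrist camera it gives the pose at the moment of the call.
- close_job(): hands the job in, once; it reports no verdict.
The state is a dict: "t": time; "joint_pos": joint angles; "dq": joint speeds; "tau": joint torques, N m; "tool_pos": TCP position; "orientation": TCP orientation; "wrist_force": force on the tool from outside, world axes, zero at the start; "moment": the same for the moment, N m; "finger_gap": opening from 0.0 (shut) to 1.0 (fully open).
Only numpy, scipy, OpenCV 4.12 (cv2) and the standard library are available. Lean on these libraries where they do the work, as an engineer would, in place of code of your own. Each camera call takes 0.05 s, during which the arm holds its last target. There are 200 camera calls.

## Task

The glass jar is penned in by the ratchet stop on the counter. With a fingertip press the orange release pad down, keep it down while you push the blue sliding jaw all the way back along its bar against the green-faced end block, then take the finger away so that the pad springs up. Leave the jar standing where it is, and do not pick up or disturb anything else.

Things in the scene. Friction and masses are not known exactly. Their poses are not given: they have to be found in the camera images.
- stop: Ratchet stop fixed to the counter: aluminium bar 18 mm wide, 300 mm long, top at 48 mm, on two steel blocks. Origin on the counter under the bar's middle; y along the bar from the end block (-y) to the fixed jaw (+y, face at 142 mm), x across it. Both jaws are 64 mm tall and reach to x = -120 mm; the jar stands between. Teeth bar the sliding jaw from -y until released; to +y it clicks freely.
- jaw (a joint): Travel in m of the blue sliding jaw along the bar, in the stop's -y direction: 0 = closed up, 0.110 = fully back against the end block. Starts at 0 to 0.035. Once released, about 2 N of sliding friction. Its carriage is 48 mm wide across the bar, centred on it, the deck 60 mm above the counter.
- release (a joint): How far in m the orange release pad is pressed down: 0 = up, 0.010 = bottomed. A spring pushes it up (1.4 N at the top, 4.9 N at the bottom). Past 0.004 the ratchet is free; it locks again when the pad comes up. Untouched it may rest at 0 to 0.0035, depending on the teeth.
- release_pad (a point): Centre of the top face of the orange release pad, a flat 40 x 40 mm square on the carriage, over the bar; top 76 mm above the counter when fully up. Moves with the jaw and with the press. Its axes are parallel to the stop's.
- thumb_plate (a point): Middle of the upper edge of the upright blue thumb plate, on its face towards the pad. It is part of the sliding carriage, 48 mm wide, 10 mm thick, on the end-block side of the pad, its face 23.5 mm from the pad's centre, its edge 106 mm above the counter (30 mm above the raised pad). A finger pressing the pad can push the jaw back by this plate.
- end_block (a point): Middle of the upper edge of the end block's green face (64 mm above the counter) which the back of the carriage meets when fully open. Fixed to the stop at y = -140 mm.
- jar: Glass jar with a steel lid, 82 mm across, 115 mm tall, 0.4 kg, loose, standing on the counter between the jaws. Origin at the centre of its underside, z up its axis.
- hexkey: Steel L-shaped hex key, 8 mm thick, legs 90 and 30 mm, lying loose behind the bar. Origin on the counter at the middle of the long leg, which lies along its y.
- gasket: Grey ring gasket, 80 mm across, 8 mm thick, lying loose near the end block. Origin at the centre of its underside.
- redbox: Red plastic storage box 90 x 80 x 75 mm with a round twist cap (93 mm tall in all), loose. Origin at the centre of its underside.
- mug: Blue mug 80 mm across, 90 mm tall, handle to its +y, loose. Origin at the centre of its underside.
- spice: Small amber spice jar 48 mm across, 100 mm tall, loose. Origin at the centre of its underside.
Mind the look-alikes: they are no part of the job. What is meant by the jar is not purple, and is the smaller of those in its own colour.

How it is judged:
By the outcome, as a careful person would: the job done as asked, in the order asked, and still so for the second after the job is handed in, with the robot touching nothing.
It also fails if it takes over 40 s, if anything falls off the work surface, if the arm or the gripper's body presses on something with over 40 N, if the wrist force passes 120 N, or if a joint passes its speed limit or range.

## Working session

There is one attempt and no reset: what is moved stays moved. The work goes in short steps, Python scripts to look and compute and a tool call to move; the robot and the scene stay as the last step left them, time stands still between calls to the robot, and variables do not carry over. Pictures are saved under pics/ and viewed, about 8 in all and at most 12, crops included, and the job is handed in when it is done.

Besides the shell and the picture viewer there is one more tool, called after "Request:" by a JSON object that holds its "name" and its "arguments", one argument or row to a line. play_rows: Moves the arm, as the interface text tells. Its arguments: {"type":"object","properties":{"motion":{"type":"array"},"hand":{"type":"number"}},"required":["motion"]}

```bash
mkdir -p pics; cat > h.py <<'E'
from cell import *
import numpy as np, cv2
from scipy.spatial.transform import Rotation as R
def cam(n):
    c=calibration(n); a=np.array(c["attitude"],float)
    M=a if a.shape==(3,3) else R.from_euler('xyz',a).as_matrix()
    return c,np.array(c["K"]),np.array(c["xyz"]),M
def cloud(n,d):
    c,K,p,M=cam(n); v,u=np.mgrid[:480,:640]
    P=np.stack([(u-K[0,2])/K[0,0]*d,-(v-K[1,2])/K[1,1]*d,-d],-1)
    return P@M.T+p
E
python3 - <<'E'
from h import *
print(read_state())
for n in ["scene","top","wrist"]:
    print(n,calibration(n))
    im,d=get_image(n); np.savez(f"{n}0.npz",im=im,d=d,P=cloud(n,d))
    if n!="wrist": cv2.imwrite(f"pics/{n}0.png",im[...,::-1])
E
```

```text
{'t': 0.0, 'joint_pos': array([ 1.05082229,  0.41189771, -0.01273733,  1.59706015,  0.00560847,
        1.13431678, -0.08219364]), 'dq': array([-0.00038327, -0.00026448, -0.00065783,  0.00119729, -0.00049423,
       -0.00011143, -0.00049184]), 'tau': array([-1.58733127e-05, -6.00618839e+01,  6.82008583e-01, -2.99409199e+01,
        1.38878802e-02,  1.06332605e-02,  3.89774289e-05]), 'tool_pos': array([ 0.27260085, -0.56184991,  0.23044772]), 'orientation': array([-3.13995038e+00,  1.14697842e-04,  4.51831999e-01]), 'wrist_force': array([-0.36337416, -0.13021009,  0.19185442]), 'moment': array([-0.03598179,  0.0418295 , -0.01321369]), 'finger_gap': 1.0015462458357525}
scene {'K': array([[482.34037218,   0.        , 323.27524106],
       [  0.        , 482.34037218, 242.50144577],
       [  0.        ,   0.        ,   1.        ]]), 'xyz': array([ 1.25817334, -0.10107047,  0.91226318]), 'attitude': array([0.76443868, 0.01761159, 1.41057296])}
top {'K': array([[476.49519691,   0.        , 327.94358004],
       [  0.        , 476.49519691, 239.43875766],
       [  0.        ,   0.        ,   1.        ]]), 'xyz': array([ 0.39092426, -0.00777716,  1.08311951]), 'attitude': array([ 0.10486168, -0.00681205, -1.56624671])}
wrist {'K': array([[347.38094095,   0.        , 314.39438328],
       [  0.        , 347.38094095, 234.66884316],
       [  0.        ,   0.        ,   1.        ]]), 'xyz': array([ 0.33405769, -0.53170349,  0.3731724 ]), 'attitude': array([-0.2704701 ,  0.00196084, -1.11960862])}
```

View pics/top0.png

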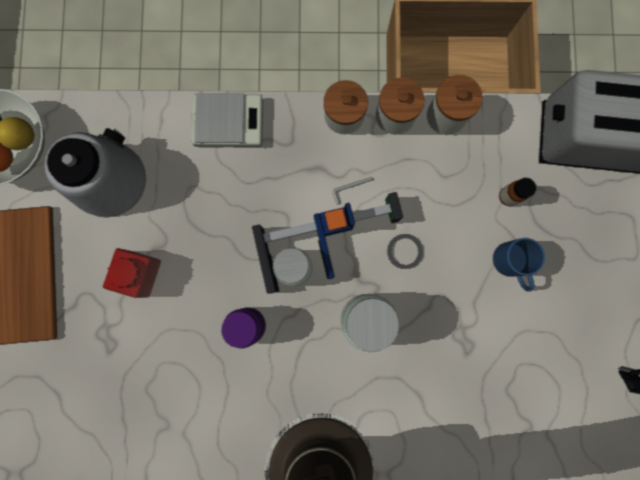

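View pics/scene0.png

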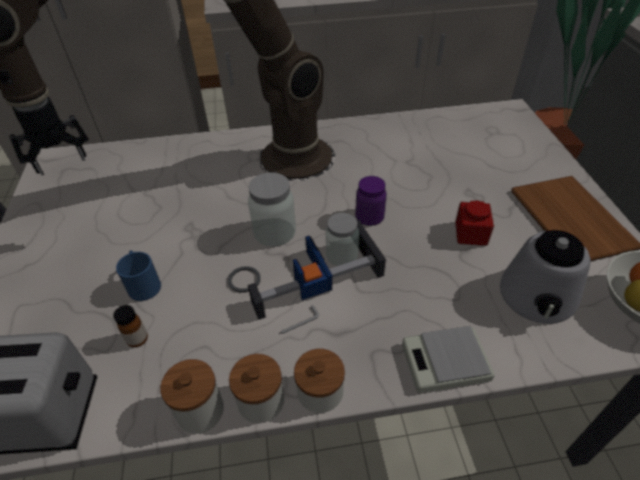

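Top view: the orange pad is at (335,218), the blue jaw runs down to (328,275), the end block is at (395,208) and the fixed jaw at (265,258). The jar is at (290,265). Next I measure these.

```bash
python3 - <<'E'
from h import *
for n,box in [("top",(225,170,415,300)),("scene",(230,220,390,320))]:
    z=np.load(n+"0.npz"); im,P=z["im"],z["P"]; x0,y0,x1,y1=box
    hsv=cv2.cvtColor(im,cv2.COLOR_RGB2HSV); m=np.zeros((480,640),bool); m[y0:y1,x0:x1]=1
    H,S,V=hsv[...,0],hsv[...,1],hsv[...,2]
    org=m&(H<18)&(S>150)&(V>90); blue=m&(H>100)&(H<125)&(S>130)&(V>30); grn=m&(H>40)&(H<90)&(S>90)
    for nm,k in (("org",org),("blue",blue),("grn",grn)):
        q=P[k]; print(n,nm,k.sum(), np.median(q,0) if len(q) else "", np.percentile(q[:,2],[5,50,95]) if len(q) else "")
    c=cv2.minAreaRect(P[org][:,:2].astype(np.float32)); print("rect",c)
    hi=P[blue&(P[...,2]>.092)]; print("plate top",len(hi),hi.mean(0), hi.min(0),hi.max(0))
    arm=P[blue&(P[...,2]<.075)&(P[...,2]>.05)]; print("jaw arm", cv2.fitLine(arm[:,:2].astype(np.float32),2,0,.01,.01).ravel(), arm.min(0),arm.max(0))
    bar=P[m&(S<60)&(abs(P[...,2]-.048)<.006)]; print("bar",len(bar),cv2.fitLine(bar[:,:2].astype(np.float32),cv2.DIST_HUBER,0,.01,.01).ravel())
    dark=P[m&(V<60)&~blue&~org&(abs(P[...,2]-.064)<.006)]
    print("dark",len(dark)); 
    if len(dark):
        for s in (dark[dark[:,1]<P[org][:,1].mean()],dark[dark[:,1]>P[org][:,1].mean()]):
            if len(s): print(cv2.minAreaRect(s[:,:2].astype(np.float32)))
z=np.load("top0.npz")
cv2.imwrite("pics/crop.png",np.hstack([cv2.resize(z["im"][180:300,230:420,::-1],None,fx=4,fy=4,interpolation=2)]))
E
```

```text
top org 321 [ 0.54113077 -0.03107416  0.0749511 ] [0.07139211 0.0749511  0.0780562 ]
top blue 584 [ 0.51893548 -0.00814802  0.06343685] [0.05192685 0.06343685 0.10618014]
top grn 33 [ 0.55787467 -0.15269232  0.04660383] [0.02972204 0.04660383 0.06082299]
rect ((0.47692036628723145, -0.030726375058293343), (0.04381992667913437, 0.1725335419178009), 89.3086929321289)
plate top 88 [ 0.54388336 -0.05786999  0.11624916] [ 0.39092426 -0.06606917  0.09285042] [ 0.56799397 -0.00777716  1.08311951]
jaw arm [ 0.9924592   0.12257561  0.49895507 -0.00833606] [ 0.41764496 -0.06398221  0.0500288 ] [0.56299672 0.01402611 0.07390299]
bar 833 [ 0.241561   -0.9703856   0.53486    -0.00536831]
dark 924
((0.5566468834877014, -0.09915091842412949), (0.057326845824718475, 0.1445898860692978), 14.810418128967285)
((0.47185125946998596, 0.06078590452671051), (0.1474333107471466, 0.1464337408542633), 13.703837394714355)
scene org 205 [ 0.54689635 -0.02935277  0.07464628] [0.07213852 0.07464628 0.07737333]
scene blue 775 [ 0.56181523 -0.01697773  0.05792076] [0.0199066  0.05792076 0.10414976]
scene grn 8 [0.44876887 0.10958632 0.03005268] [0.02208196 0.03005268 0.05290104]
rect ((0.890472412109375, -0.05431251972913742), (0.03993307799100876, 0.7402476668357849), 85.84085845947266)
plate top 77 [ 0.61224772 -0.0631778   0.16620292] [ 0.53405059 -0.10107047  0.0939296 ] [ 1.25817334 -0.05283688  0.91226318]
jaw arm [ 0.9944842  -0.10488664  0.525479   -0.01361859] [ 0.42770152 -0.06655911  0.05001108] [0.57934548 0.01512005 0.07434186]
bar 1002 [ 0.31618437 -0.94869775  0.52141285  0.02566651]
dark 590
((0.5603647232055664, -0.10616892576217651), (0.05923030897974968, 0.13752317428588867), 19.149036407470703)
((0.477039098739624, 0.04656345397233963), (0.14862477779388428, 0.18097679316997528), 11.012737274169922)
```

View pics/crop.png

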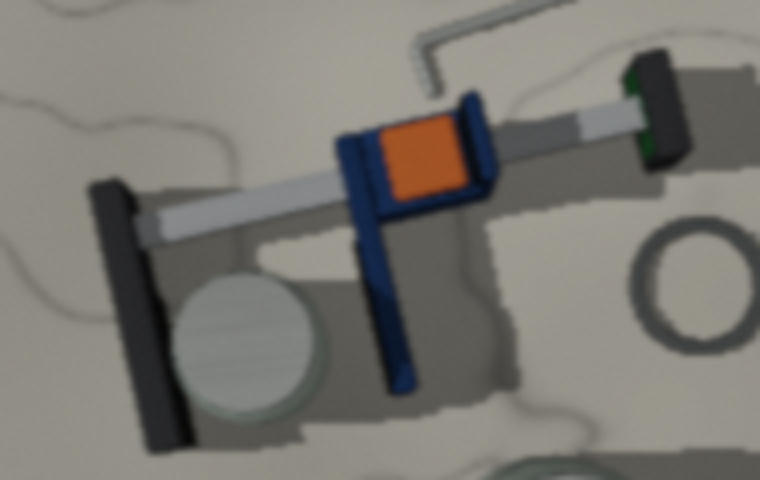

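Crop: the pad is centred at (425,158), the thumb plate is at (478,140) and the green end face at (640,110). The bar slopes about 14.3°, so stop yaw ≈ 0.25. The pad is at about (0.543, -0.030, 0.075). First I shut the fingers and turn so the tool x axis lies along the bar.

Request:
{"name": "play_rows", "arguments": {
  "hand": 0,
  "motion": [
    [[0,0,0],[0,0,-0.12]],
    [[0,0,0],[0,0,-0.125]],
    [[0,0,0],[0,0,-0.125]],
    [[0,0,0],[0,0,-0.125]],
    [[0,0,0],[0,0,-0.125]],
    [[0,0,0],[0,0,-0.125]],
    [[0,0,0],[0,0,-0.125]],
    [[0,0,0],[0,0,-0.125]],
    [[0,0,0],[0,0,-0.125]],
    [[0,0,0],[0,0,-0.125]],
    [[0,0,0],[0,0,-0.125]],
    [[0,0,0],[0,0,0]]
  ]
}}

```text
t: 1.15
tool_pos: [0.2714, -0.5596, 0.226]
orientation: [-3.139, -0.009, 1.832]
wrist_force: [-0.8, -0.2, -0.4]
finger_gap: -0.003
```

```bash
cat >> h.py <<'E'
def delta(target,yaw):
    s=read_state(); M=R.from_euler('xyz',s["orientation"])
    T=R.from_euler('xyz',[np.pi,0,yaw])
    print("t",s["t"],"pos",s["tool_pos"].round(4),"rpy",s["orientation"].round(3),"F",s["wrist_force"].round(1),"gap",round(s["finger_gap"],2))
    print("shift mm",(M.inv().apply(np.array(target)-s["tool_pos"])*1e3).round(1),"turn",(M.inv()*T).as_rotvec().round(3))
E
python3 -c "
from h import *
delta([.543,-.030,.2],1.82); print(read_state()['joint_pos'])"
```

```text
t 1.15 pos [ 0.2714 -0.5596  0.226 ] rpy [-3.139 -0.009  1.832] F [-0.8 -0.2 -0.4] gap -0.0
shift mm [441.3 399.1  29.1] turn [-0.003 -0.009  0.012]
[ 1.25162737  0.43514015 -0.29228172  1.58678154  0.13291317  1.14919776
  1.1904158 ]
```

Request:
{"name": "play_rows", "arguments": {
  "motion": [
    [[27,24,0],[0,-0.009,0.01]],
    [[27,24,0],[0,0,0]],
    [[27,24,0],[0,0,0]],
    [[27,24,0],[0,0,0]],
    [[27,24,0],[0,0,0]],
    [[27,24,0],[0,0,0]],
    [[27,24,0],[0,0,0]],
    [[27,24,0],[0,0,0]],
    [[27,24,0],[0,0,0]],
    [[27,24,0],[0,0,0]],
    [[27,24,0],[0,0,0]],
    [[27,24,0],[0,0,0]],
    [[27,24,0],[0,0,0]],
    [[27,24,0],[0,0,0]],
    [[27,24,0],[0,0,0]],
    [[0,0,0],[0,0,0]]
  ]
}}

```text
t: 2.48
tool_pos: [0.5424, -0.0678, 0.222]
orientation: [-3.139, -0.002, 1.737]
wrist_force: [0.4, 0.2, 0.7]
finger_gap: -0.001
```

```bash
python3 -c "
from h import *
delta([.543,-.030,.2],1.82)
im,d=get_image('wrist'); np.savez('wrist1.npz',im=im,d=d,P=cloud('wrist',d)); cv2.imwrite('pics/w1.png',im[...,::-1])"
```

```text
t 2.4833 pos [ 0.5424 -0.0678  0.222 ] rpy [-3.139e+00 -2.000e-03  1.737e+00] F [0.4 0.2 0.7] gap -0.0
shift mm [37.1  6.9 22. ] turn [-0.003 -0.002 -0.083]
```

View pics/w1.png

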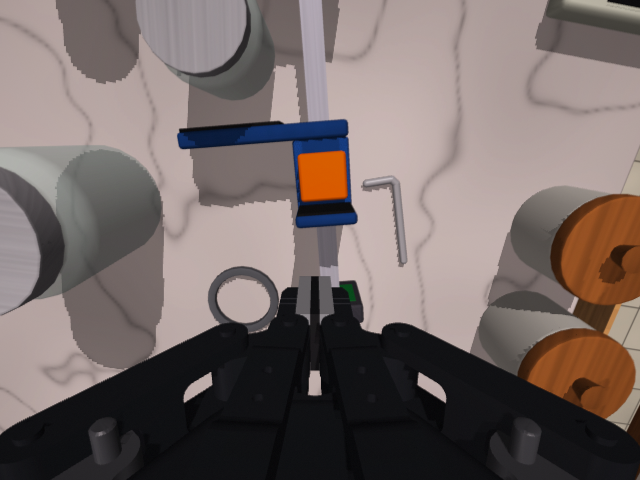

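Wrist view: the pad is at (323,176), the thumb plate at (326,215) and the green end face at (348,293). Nothing is in the way. I refine from this view and check the clearance to the canisters.

```bash
python3 - <<'E'
from h import *
z=np.load("wrist1.npz"); im,P=z["im"],z["P"]
H,S,V=cv2.split(cv2.cvtColor(im,cv2.COLOR_RGB2HSV))
roi=np.zeros((480,640),bool); roi[110:240,170:370]=1
m=roi&(H<18)&(S>200); q=P[m]; q=q[abs(q[:,2]-.076)<.01]
print("pad",len(q),np.median(q,0),cv2.minAreaRect(q[:,:2].astype(np.float32)))
b=roi&(H>100)&(H<125)&(S>130)&(np.abs(P[...,2]-.104)<.008); b[:195]=0
q2=P[b];print("plate top",len(q2),np.median(q2,0),cv2.minAreaRect(q2[:,:2].astype(np.float32)))
g=(H>40)&(H<90)&(S>120)&(V>30); g[:270]=0;g[310:]=0; q3=P[g]; print("green",len(q3),np.median(q3,0),q3.max(0) if len(q3) else 0)
w=np.load("top0.npz"); Q=w["P"][60:140,310:490]; k=Q[...,2]>.08; print("canisters min x",np.percentile(Q[k][:,0],2),"zmax",np.percentile(Q[k][:,2],98))
delta(list(np.median(q,0)[:2])+[.12],1.82)
E
```

```text
pad 2219 [ 0.54102834 -0.03136806  0.07472987] ((0.5411961674690247, -0.032225191593170166), (0.03906521946191788, 0.03981420397758484), 13.813508033752441)
plate top 698 [ 0.54807191 -0.06081297  0.1052502 ] ((0.548275887966156, -0.06133873388171196), (0.046524688601493835, 0.009822973050177097), 14.318212509155273)
green 139 [ 0.58987201 -0.14738375  0.03193025] [ 0.5939531  -0.06068754  0.23946513]
canisters min x 0.7511589747373599 zmax 0.13198216927041784
t 2.5333 pos [ 0.541  -0.0709  0.2216] rpy [-3.137e+00 -1.000e-03  1.735e+00] F [0.1 0.1 0.5] gap 0.0
shift mm [ 38.9   7.  101.6] turn [-0.005 -0.001 -0.085]
```

Request:
{"name": "play_rows", "arguments": {
  "motion": [
    [[20,4,20],[0,0,-0.04]],
    [[19,3,20],[0,0,-0.04]],
    [[0,0,20],[0,0,0]],
    [[0,0,10],[0,0,0]],
    [[0,0,0],[0,0,0]],
    [[0,0,0],[0,0,0]]
  ]
}}

```text
t: 3.03
tool_pos: [0.5399, -0.0346, 0.1492]
orientation: [-3.136, 0.002, 1.798]
wrist_force: [0.6, -0.3, -0.1]
finger_gap: 0.002
```

```bash
python3 -c "
from h import *
delta([.541,-.032,.08],1.817)"
```

```text
t 3.0333 pos [ 0.5399 -0.0346  0.1492] rpy [-3.136e+00  2.000e-03  1.798e+00] F [ 0.6 -0.3 -0.1] gap 0.0
shift mm [ 2.4  2.  69.2] turn [-0.006  0.002 -0.019]
```

Request:
{"name": "play_rows", "arguments": {
  "motion": [
    [[3,2,20],[-0.006,0.002,-0.019]],
    [[0,0,20],[0,0,0]],
    [[0,0,15],[0,0,0]],
    [[0,0,8],[0,0,0]],
    [[0,0,0],[0,0,0]],
    [[0,0,0],[0,0,0]]
  ]
}}

```text
t: 3.53
tool_pos: [0.5452, -0.0383, 0.0903]
orientation: [3.134, 0.006, 1.802]
wrist_force: [0.4, -0.8, 1.0]
finger_gap: 0.001
```

```bash
python3 -c "
from h import *
delta([.541,-.032,.069],1.817)
im,d=get_image('scene'); cv2.imwrite('pics/s2.png',cv2.resize(im[200:340,210:410,::-1],None,fx=4,fy=4,interpolation=2))"
```

```text
t 3.5333 pos [ 0.5452 -0.0383  0.0903] rpy [3.134 0.006 1.802] F [ 0.4 -0.8  1. ] gap 0.0
shift mm [ 7.2 -2.8 21.3] turn [ 0.008  0.006 -0.015]
```

View pics/s2.png

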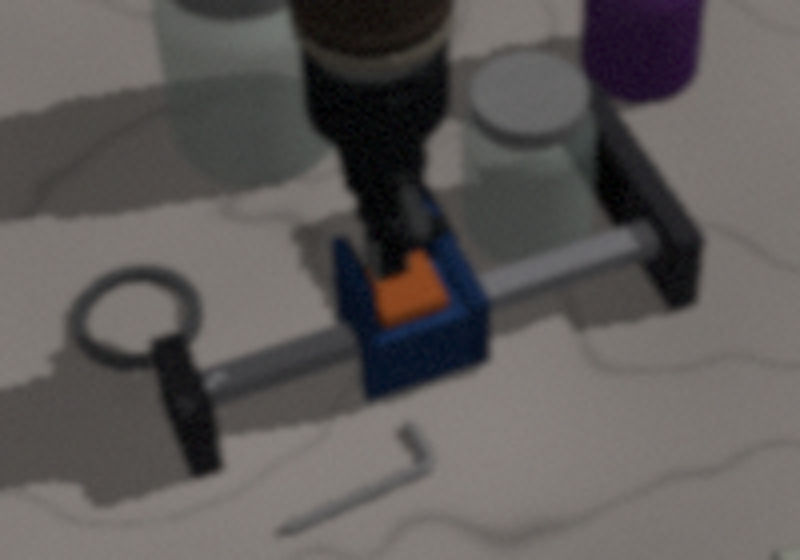

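Scene crop: the shut fingertip at (390,265) is above the orange pad, between the plate and the jaw wall. I recentre by +6 mm along the bar and press.

Request:
{"name": "play_rows", "arguments": {
  "motion": [
    [[6,-3,0],[0.008,0.006,-0.015]],
    [[0,0,6],[0,0,0]],
    [[0,0,0],[0,0,0]]
  ]
}}

```text
t: 3.83
tool_pos: [0.5423, -0.0333, 0.0869]
orientation: [3.139, 0.001, 1.817]
wrist_force: [-0.8, -0.4, 0.3]
finger_gap: 0.003
```

```bash
python3 -c "
from h import *
delta([.541,-.032,.069],1.817)"
```

```text
t 3.8333 pos [ 0.5423 -0.0333  0.0869] rpy [3.139e+00 1.000e-03 1.817e+00] F [-0.8 -0.4  0.3] gap 0.0
shift mm [ 1.6 -1.  17.9] turn [ 0.003  0.001 -0.   ]
```

Request:
{"name": "play_rows", "arguments": {
  "motion": [
    [[1,-1,7],[0,0,0]],
    [[0,0,5],[0,0,0]],
    [[0,0,4],[0,0,0]],
    [[0,0,0],[0,0,0]],
    [[0,0,0],[0,0,0]]
  ]
}}

```text
t: 4.25
tool_pos: [0.5421, -0.0322, 0.0704]
orientation: [3.136, 0.002, 1.817]
wrist_force: [-0.2, 0.2, 1.9]
finger_gap: -0.001
```

```bash
python3 -c "
from h import *
delta([.541,-.032,.068],1.817)"
```

```text
t 4.25 pos [ 0.5421 -0.0322  0.0704] rpy [3.136e+00 2.000e-03 1.817e+00] F [-0.2  0.2  1.9] gap -0.0
shift mm [ 0.5 -1.1  2.3] turn [0.006 0.002 0.   ]
```

Request:
{"name": "play_rows", "arguments": {
  "motion": [
    [[0,0,3],[0,0,0]],
    [[0,0,1],[0,0,0]],
    [[0,0,0],[0,0,0]]
  ]
}}

```text
t: 4.5
tool_pos: [0.5422, -0.0322, 0.0664]
orientation: [3.136, 0.002, 1.817]
wrist_force: [-1.4, -0.6, 5.2]
finger_gap: 0.001
```

```bash
python3 -c "
from h import *
delta([.541,-.032,.068],1.817)"
```

```text
t 4.5 pos [ 0.5422 -0.0322  0.0664] rpy [3.136e+00 2.000e-03 1.817e+00] F [-1.4 -0.6  5.2] gap 0.0
shift mm [ 0.5 -1.1 -1.6] turn [0.005 0.002 0.   ]
```

The pad is down at about 5 N, close to bottomed. Now I push along -x of the tool, towards the end block.

Request:
{"name": "play_rows", "arguments": {
  "motion": [
    [[-4,0,0],[0,0,0]],
    [[-4,0,0],[0,0,0]],
    [[-4,0,0],[0,0,0]],
    [[-4,0,0],[0,0,0]],
    [[-4,0,0],[0,0,0]],
    [[-4,0,0],[0,0,0]]
  ]
}}

```text
t: 5.0
tool_pos: [0.5478, -0.0548, 0.0668]
orientation: [3.137, -0.0, 1.82]
wrist_force: [-1.3, 1.4, 4.8]
finger_gap: 0.003
```

```bash
python3 -c "
from h import *
delta([.541+.2435*.09,-.032-.97*.09,.068],1.817)"
```

```text
t 5.0 pos [ 0.5478 -0.0548  0.0668] rpy [ 3.137 -0.     1.82 ] F [-1.3  1.4  4.8] gap 0.0
shift mm [-66.3  -1.3  -1.2] turn [ 0.005 -0.     0.003]
```

Request:
{"name": "play_rows", "arguments": {
  "motion": [
    [[-4,0,0],[0,0,0]],
    [[-4,0,0],[0,0,0]],
    [[-4,0,0],[0,0,0]],
    [[-4,0,0],[0,0,0]],
    [[-4,0,0],[0,0,0]],
    [[-4,0,0],[0,0,0]],
    [[-4,0,0],[0,0,0]],
    [[-4,0,0],[0,0,0]],
    [[-4,0,0],[0,0,0]],
    [[-4,0,0],[0,0,0]],
    [[-4,0,0],[0,0,0]],
    [[-4,0,0],[0,0,0]]
  ]
}}

```text
t: 6.0
tool_pos: [0.5608, -0.1071, 0.0667]
orientation: [3.137, -0.0, 1.819]
wrist_force: [-1.8, 2.1, 3.9]
finger_gap: -0.002
```

```bash
python3 -c "
from h import *
delta([.541+.2435*.1,-.032-.97*.1,.067],1.817)"
```

```text
t 6.0 pos [ 0.5608 -0.1071  0.0667] rpy [ 3.137 -0.     1.819] F [-1.8  2.1  3.9] gap -0.0
shift mm [-22.3  -1.   -0.3] turn [ 0.005 -0.     0.002]
```

Still sliding at about 2 N. Next I approach the end block more slowly and watch the force.

Request:
{"name": "play_rows", "arguments": {
  "motion": [
    [[-4,0,0],[0,0,0]],
    [[-4,0,0],[0,0,0]],
    [[-4,0,0],[0,0,0]],
    [[-3,0,0],[0,0,0]],
    [[-2,0,0],[0,0,0]],
    [[-2,0,0],[0,0,0]]
  ]
}}

```text
t: 6.5
tool_pos: [0.5667, -0.1276, 0.0669]
orientation: [3.136, -0.0, 1.819]
wrist_force: [-0.6, 2.2, 4.3]
finger_gap: -0.002
```

Request:
{"name": "play_rows", "arguments": {
  "motion": [
    [[-2,0,0],[0,0,0]],
    [[-2,0,0],[0,0,0]]
  ]
}}

```text
t: 6.67
tool_pos: [0.5673, -0.1292, 0.0668]
orientation: [3.136, -0.004, 1.82]
wrist_force: [-4.7, 10.5, 6.6]
finger_gap: 0.001
```

The force jumps to about 11 N along the bar, so the carriage has met the end block. I push once more to confirm, then lift straight up without moving back towards +y, so the jaw isn't dragged off.

Request:
{"name": "play_rows", "arguments": {
  "motion": [
    [[-2,0,0],[0,0,0]],
    [[-1,0,0],[0,0,0]]
  ]
}}

```text
t: 6.83
tool_pos: [0.5673, -0.1288, 0.0667]
orientation: [3.137, -0.007, 1.823]
wrist_force: [-2.6, 3.4, 5.6]
finger_gap: 0.003
```

Request:
{"name": "play_rows", "arguments": {
  "motion": [
    [[-0.5,0,-4],[0,0,0]],
    [[-0.5,0,-5],[0,0,0]],
    [[0,0,-6],[0,0,0]],
    [[0,0,-6],[0,0,0]]
  ]
}}

```text
t: 7.17
tool_pos: [0.5664, -0.1301, 0.0873]
orientation: [3.14, -0.009, 1.824]
wrist_force: [-0.2, 1.9, -1.4]
finger_gap: -0.001
```

Request:
{"name": "play_rows", "arguments": {
  "motion": [
    [[1.5,0,-8],[0,0,0]],
    [[0,0,-12],[0,0,0]],
    [[0,0,-15],[0,0,0]],
    [[0,0,-20],[0,0,0]],
    [[0,0,-20],[0,0,0]],
    [[-20,0,-20],[0,0,0]],
    [[-30,0,0],[0,0,0]],
    [[-30,0,0],[0,0,0]],
    [[-35,0,0],[0,0,0]],
    [[-35,0,0],[0,0,0]],
    [[-35,0,0],[0,0,0]],
    [[0,0,0],[0,0,0]]
  ]
}}

```text
t: 8.17
tool_pos: [0.6149, -0.3211, 0.2043]
orientation: [3.131, 0.008, 1.825]
wrist_force: [-1.6, -1.3, -0.9]
finger_gap: -0.002
```

```bash
python3 - <<'E'
from h import *
delta([.5,-.3,.2],1.817)
for n in("top","scene"):
    im,d=get_image(n);P=cloud(n,d); b=(225,170,420,300) if n=="top" else (220,200,400,330)
    H,S,V=cv2.split(cv2.cvtColor(im,cv2.COLOR_RGB2HSV)); m=np.zeros((480,640),bool); m[b[1]:b[3],b[0]:b[2]]=1
    q=P[m&(H<18)&(S>150)&(V>60)&(abs(P[...,2]-.075)<.015)]
    print(n,"pad",len(q),np.median(q,0) if len(q) else "")
    q=P[m&(H>100)&(H<125)&(S>130)&(abs(P[...,2]-.104)<.006)]; print("plate",len(q),np.median(q,0) if len(q) else "")
    im0=np.load(n+"0.npz")["im"]
    if n=="top":
        cv2.imwrite("pics/t3.png",im[...,::-1])
        df=(np.abs(im.astype(int)-im0).max(-1)>40).astype(np.uint8)
        k,l,st,c=cv2.connectedComponentsWithStats(df); print([list(s) for s in st[1:] if s[4]>25])
    else: cv2.imwrite("pics/s3.png",cv2.resize(im[200:340,210:410,::-1],None,fx=4,fy=4,interpolation=2))
E
```

```text
t 8.1667 pos [ 0.6149 -0.3211  0.2043] rpy [3.131 0.008 1.825] F [-1.6 -1.3 -0.9] gap -0.0
shift mm [  49.3 -105.9    2.9] turn [0.01  0.008 0.008]
top pad 328 [ 0.56262356 -0.11674124  0.07550867]
plate 103 [ 0.56805808 -0.14486342  0.10501064]
[[np.int32(487), np.int32(49), np.int32(153), np.int32(146), np.int32(9915)], [np.int32(600), np.int32(86), np.int32(8), np.int32(7), np.int32(26)], [np.int32(554), np.int32(105), np.int32(11), np.int32(15), np.int32(74)], [np.int32(478), np.int32(165), np.int32(162), np.int32(315), np.int32(25778)], [np.int32(313), np.int32(194), np.int32(83), np.int32(85), np.int32(3791)], [np.int32(422), np.int32(201), np.int32(12), np.int32(19), np.int32(156)], [np.int32(389), np.int32(422), np.int32(61), np.int32(14), np.int32(161)], [np.int32(461), np.int32(424), np.int32(14), np.int32(9), np.int32(79)]]
scene pad 258 [ 0.57061532 -0.11696702  0.07507008]
plate 63 [ 0.57749975 -0.14618714  0.10514048]
```

View pics/s3.png

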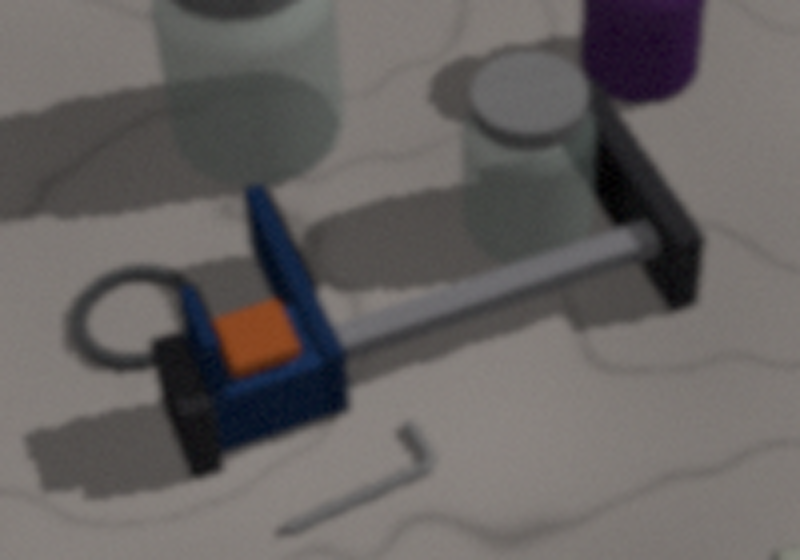

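View pics/t3.png

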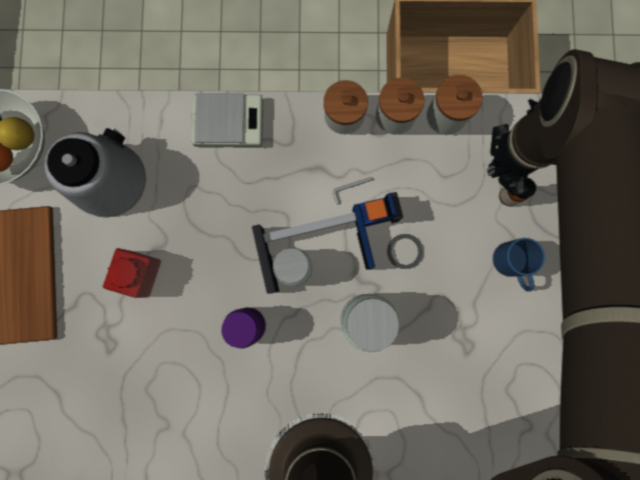

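Both views show the carriage against the end block, with no gap at (205,400) in the scene crop. The pad is up, with its top at 75 mm. The jar, gasket and hex key are where they were, and the arm is clear.

```bash
python3 -c "
from cell import *
print(abs(read_state()['dq']).max()); print(close_job())"
```

```text
0.046659011097372104
the job is handed in; nothing more can be done
None
```

The blue jaw is back against the green-faced end block and the orange pad has sprung up. I handed the job in at about 8.3 s.

- **Press:** I pressed the pad with the shut fingertips to about 9–10 mm (about 5 N). I held it there while pushing the jaw back by the thumb plate.
- **End of travel:** The jaw slid at about 2 N, and the push force rose to about 11 N when the carriage met the end block. I then lifted straight up, so the jaw was not dragged forward again.
- **Last checks:** The pad's top is at about 75 mm, which is up. The jaw had moved about 88 mm, against about 89 mm estimated beforehand. No gap shows between the carriage and the end block, though the pictures can't resolve less than about 1–2 mm.
- **Other objects:** The jar, gasket, hex key and the other things near the stop look unmoved in the final pictures. The arm hid part of the spice jar in the last top view. The gripper passed and stopped about 100 mm above it, so I don't expect it was touched.
- **Disagreement:** The two cameras differed by about 8 mm in x on the pad's final position, but agreed in y and z.
- **At hand-in:** The arm was clear of everything but not quite still, with its fastest joint at about 0.05 rad/s.

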